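# Stack a small battery pack and fit its full fire-suppressant canister

### The arm

A 6-joint arm with a two-finger parallel gripper is mounted at the origin on the work surface. World frame = base frame: x ahead of the robot, y to its left, z up, the work surface at z = 0. Lengths are in mm, angles in rad, forces in N, time in s.
With the tool pointing down it reaches from about 350 to 975 mm from the base axis. Payload 7.1 kg.
Tool frame: the origin (TCP) lies on the front face of the gripper's body, between the roots of the fingers; the fingertips stand 80 mm ahead of it and the grasp point (between the pads) lies 61 mm ahead of it (ctrl.tcp_to_grasp is the distance from the TCP to the grasp point, in mm); z points along the fingers, y is the direction in which the jaws open and shut (so a half turn about z gives the same grasp; the last joint's range is limited). The gripper opens to 88 mm and grips with 3 to 60 N. Pads are 20 mm wide; open, the fingers measure 115 mm over their backs; the gripper's body (75 mm by 178 mm) begins 61 mm behind the grasp point.
Start: joints at [-1.26, 0.423, 1.63, -0, 1.089, -0.019], TCP at [202.426, -591.295, 302.675] pointing down, gripper open.
Joint ranges: [-3, 3], [-0.9, 2.11], [0.09, 2.58], [-1.31, 4.45], [0.11, 2.69], [-2.54, 2.54]. Speed limits (rad/s): [2.39, 2.39, 3.01, 3.14, 3.14, 3.14].

### API

Orientations are given as a rotation vector (axis times angle).
In Python, from workcell import telemetry, get_image, ctrl gives the robot as it stands.
- The arm moves only by the tool send_rows, never from a script. Its argument "rows" is a list of rows, each a list of 5 numbers: the shift along the tool's x, y, z in m, then the turn about the tool's z in rad, then the opening, from -1 (shut) to 1 (fully open). A call has 1 to 5 rows; each row shifts and turns the commanded pose from where the row before left it, along the tool's axes as they then stand; what a row does not reach is not made up. A row lasts 1/10 s, in which the tool goes at most 50 mm and 8.59 degrees, less where a joint would pass 70% of its speed; a pose out of reach is approached as far as the arm can. A call with a gripper value outside its range is refused whole. The fingers move at their own pace and stop on an object; the grip force is fixed at half the most. Time passes only in rows, so rows that do not move let the fingers close. It gives the time, the measured TCP pose, the force and the opening at its end, in the units of the state.
- telemetry.get_obs(): the state, without advancing time (a new reading comes with each control period).
- get_image(name): name is "side" or "top"; returns a dict with "color" (420x560x3 uint8, blue, green, red), "z_map" (420x560 float32, mm along the optical axis (not along the pixel's ray), 0 where there is no reading), "camera_matrix" (3x3 intrinsics, pixels), "k1" (the pictures are not rectified: a ray, as slopes to the right and down, at radius r is drawn at 1 + k1 r^2 times it, then the intrinsics apply), "rvec" (rotation vector, rad) and "tvec" (3), from world to camera coordinates, as OpenCV has them. Camera axes: x right, y down, z forward; pixel columns grow to the right and rows downward; lengths in mm; the calibration is good to about 2 mm. A picture is of the moment at which its call begins.
- ctrl.close_job(): hands the job in, once; it reports no verdict.
The state is a dict: "t": time; "qpos": joint angles; "qvel": joint speeds; "joint_torque": joint torques, N m; "ee_pos": TCP position; "orientation": TCP orientation; "ft_force": force on the tool from outside, world axes, zero at the start; "moment": the same for the moment, N m; "width": finger opening in mm.
Only numpy, scipy, OpenCV 4.12 (cv2) and the standard library are available. Lean on these libraries where they do the work, as an engineer would, in place of code of your own. Each camera call takes 0.05 s, during which the arm holds its last target.

### The job

Build the battery pack in the tray from the bottom up: first the longer module flat in the tray, then the cooling plate on it, then the shorter module with its ring upward, each centred on the one below with long sides parallel. Only one of the two identical fire-suppressant canisters is full, the clearly heavier one, which you can tell by lifting: stand the full one upright in the ring on top of the pack; the empty one must be left standing on the bench. Set everything down gently without dropping it, and do not disturb the drinks can, the tape roll or the wrench.

Things in the scene. Friction and masses are not known exactly. Their poses are not given: they have to be found in the camera images.
- tray: Low dark steel tray fixed to the bench, 160 x 94 mm outside, 12 mm high; walls 4 mm thick, floor 4 mm thick, so the inside is 152 x 86 mm and 8 mm deep. Origin: centre of its underside, on the bench; x along its long side, z up.
- long_module_center (a point): The longer battery module: black block 130 long, 64 wide, 42 mm high, flat aluminium-covered top, small orange terminals standing 5 mm proud of the end faces; about 0.75 kg. Point: centre of the block, 21 mm above its underside; x along its length, z up. Loose on the bench.
- cooling_plate_center (a point): Aluminium cooling plate, 120 long, 62 wide, 16 mm thick, flat top with dark stripes, two copper pipe stubs (8 mm diameter, 16 mm long) out of its +x end, half-way up; about 0.26 kg. Either way round is right. Point: centre of the plate without stubs, 8 mm above its underside; x along its length, z up. Loose on the bench.
- short_module_center (a point): Shorter battery module: black block 108 x 60 x 34 mm high, orange terminals 5 mm proud of its ends, about 0.55 kg; centred on its flat top an open black ring, 59 mm outer, 54 mm inner diameter, 12 mm high, which takes a canister (its foot rests on the module top, 17 mm above this point). Point: centre of the block without ring, 17 mm above its underside; x along its length, z up. Loose.
- canister_1_center (a point): Upright closed white canister, 40 mm diameter, 90 mm tall, its shoulder tapering from 78 mm up to a 26 mm neck at the top. Looks exactly like the other canister; one of the two (not told which) is full, about 0.40 kg, the other empty, about 0.12 kg (each up to 15 percent either way). Point: its centre, 45 mm above its foot; z up along its axis. Loose on the bench.
- canister_2_center (a point): Upright closed white canister, 40 mm diameter, 90 mm tall, its shoulder tapering from 78 mm up to a 26 mm neck at the top. Looks exactly like the other canister; one of the two (not told which) is full, about 0.40 kg, the other empty, about 0.12 kg (each up to 15 percent either way). Point: its centre, 45 mm above its foot; z up along its axis. Loose on the bench.
- drink_can: Bystander: plain aluminium drinks can, 66 mm diameter, 115 mm tall, upright. Origin: centre of its underside. Leave alone.
- tape_roll: Bystander: grey roll of tape lying flat, 90 mm outer diameter, 25 mm high. Origin: centre of its underside. Leave alone.
- wrench: Bystander: steel wrench lying flat, 170 mm long along its x. Origin: its middle, underside. Leave alone.
There are look-alikes about, which are no part of the job. Leave any turquoise look-alike of the part that bears long_module_center alone.

How it is judged (in metres and radians):
On the way, in this order (a step that is already met when the one before it is completed fails the run):
1. the longer module lies flat in the tray (horizontal distance between long_module_center and tray below 0.016 m and angle between the x axis of long_module_center and the x axis of tray, either way round below 0.25 rad and angle between long_module_center's own z axis and vertical below 0.06 rad and z of long_module_center in the frame of tray between 0.021 and 0.029 m and contact force between the fingers and long_module below 0.3 N), for 0.2 s.
2. the cooling plate lies centred on the longer module (horizontal distance between long_module_center and tray below 0.016 m and angle between the x axis of long_module_center and the x axis of tray, either way round below 0.25 rad and angle between each of long_module_center, cooling_plate_center's own z axis and vertical below 0.06 rad and z of long_module_center in the frame of tray between 0.021 and 0.029 m and horizontal distance between cooling_plate_center and long_module_center below 0.013 m and angle between the x axis of cooling_plate_center and the x axis of long_module_center, either way round below 0.22 rad and z of cooling_plate_center in the frame of long_module_center between 0.025 and 0.033 m and contact force between the fingers and cooling_plate below 0.3 N), for 0.2 s.
3. the shorter module lies centred on the cooling plate (horizontal distance between long_module_center and tray below 0.016 m and angle between the x axis of long_module_center and the x axis of tray, either way round below 0.25 rad and angle between each of long_module_center, cooling_plate_center, short_module_center's own z axis and vertical below 0.06 rad and z of long_module_center in the frame of tray between 0.021 and 0.029 m and horizontal distance between cooling_plate_center and long_module_center below 0.013 m and angle between the x axis of cooling_plate_center and the x axis of long_module_center, either way round below 0.22 rad and z of cooling_plate_center in the frame of long_module_center between 0.025 and 0.033 m and horizontal distance between short_module_center and cooling_plate_center below 0.013 m and angle between the x axis of short_module_center and the x axis of cooling_plate_center, either way round below 0.22 rad and z of short_module_center in the frame of cooling_plate_center between 0.021 and 0.029 m and contact force between the fingers and short_module below 0.3 N), for 0.2 s.
At the end, for the whole second after the job is handed in: Long module flat in the tray; plate flat on it, short module ring up on the plate, each centred within 13 mm and parallel within 0.22 rad; full canister (over 2.3 N) upright in the ring (10 mm, 0.1 rad); empty canister upright on the bench; all released and at rest (under 0.02 m/s) (horizontal distance between long_module_center and tray below 0.016 m and angle between the x axis of long_module_center and the x axis of tray, either way round below 0.25 rad and angle between each of long_module_center, cooling_plate_center, short_module_center's own z axis and vertical below 0.06 rad and z of long_module_center in the frame of tray between 0.021 and 0.029 m and horizontal distance between cooling_plate_center and long_module_center below 0.013 m and angle between the x axis of cooling_plate_center and the x axis of long_module_center, either way round below 0.22 rad and z of cooling_plate_center in the frame of long_module_center between 0.025 and 0.033 m and horizontal distance between short_module_center and cooling_plate_center below 0.013 m and angle between the x axis of short_module_center and the x axis of cooling_plate_center, either way round below 0.22 rad and z of short_module_center in the frame of cooling_plate_center between 0.021 and 0.029 m and linear speed of each of long_module, cooling_plate, short_module, canister_1, canister_2 below 0.02 m/s and ((horizontal distance between canister_1_center and short_module_center below 0.01 m and angle between each of canister_1_center, canister_2_center's own z axis and vertical below 0.1 rad and z of canister_1_center in the frame of short_module_center between 0.058 and 0.066 m and contact force between canister_1 and short_module above 2.3 N and height (world z) of canister_2_center between 0.04 and 0.05 m) or (horizontal distance between canister_2_center and short_module_center below 0.01 m and angle between each of canister_2_center, canister_1_center's own z axis and vertical below 0.1 rad and z of canister_2_center in the frame of short_module_center between 0.058 and 0.066 m and contact force between canister_2 and short_module above 2.3 N and height (world z) of canister_1_center between 0.04 and 0.05 m))); the robot touches nothing.
It fails at once if the drinks can is pushed more than 3 cm from its place (distance of drink_can from where it was at the start of the episode above 0.03 m).
It fails at once if the roll of tape is pushed more than 3 cm from its place (distance of tape_roll from where it was at the start of the episode above 0.03 m).
It fails at once if the wrench is pushed more than 3 cm from its place (distance of wrench from where it was at the start of the episode above 0.03 m).
It fails at once if a module, the plate or a canister is dropped: it falls free of the fingers faster than 0.9 m/s (about 4 cm) ((linear speed of long_module above 0.9 m/s and contact force between the fingers and long_module below 0.05 N) or (linear speed of cooling_plate above 0.9 m/s and contact force between the fingers and cooling_plate below 0.05 N) or (linear speed of short_module above 0.9 m/s and contact force between the fingers and short_module below 0.05 N) or (linear speed of canister_1 above 0.9 m/s and contact force between the fingers and canister_1 below 0.05 N) or (linear speed of canister_2 above 0.9 m/s and contact force between the fingers and canister_2 below 0.05 N)).
It also fails if it takes over 144 s, if anything falls off the work surface, if the arm or the gripper's body presses on something with over 40 N, if the wrist force passes 120 N, or if a joint passes its speed limit or range.

## Working session

There is one attempt and no reset: what is moved stays moved. The work goes in short steps, Python scripts to look and compute and a tool call to move; the robot and the scene stay as the last step left them, time stands still between calls to the robot, and variables do not carry over. Pictures are saved under pics/ and viewed, and the job is handed in when it is done.

Besides the shell and the picture viewer there is one more tool, called after ">>>" as name(argument=value, ...) on one line, values as JSON. send_rows: Moves the arm, as the interface text tells. Its arguments: {"type":"object","properties":{"rows":{"type":"array"}},"required":["rows"]}

```bash
mkdir -p pics; python3 - <<'E'
from workcell import telemetry, get_image, ctrl
import cv2, numpy as np
print(telemetry.get_obs()); print(ctrl.tcp_to_grasp)
for n in("top","side"):
    d=get_image(n); cv2.imwrite(f"pics/{n}0.png",d["color"]); np.savez(f"{n}0.npz",**d)
    R=cv2.Rodrigues(d["rvec"])[0]; print(n,d["camera_matrix"],d["k1"],R, -R.T@d["tvec"].reshape(3))
E
```

```text
{'t': 0.0, 'qpos': array([-1.25996683e+00,  4.23803505e-01,  1.63069299e+00,  2.58045172e-05,
        1.08858961e+00, -1.90128895e-02]), 'qvel': array([-3.16103807e-04,  7.71592125e-05,  1.53022855e-03,  4.73212444e-04,
       -4.29568516e-04, -6.10997395e-04]), 'joint_torque': array([ 3.66990457e-05, -5.44630587e+01, -2.73664945e+01,  6.43752306e-02,
        2.27419962e-02, -9.82155643e-05]), 'ee_pos': array([ 202.32222648, -590.88648133,  301.92374204]), 'orientation': array([-3.09750758e+00, -5.15508004e-01,  3.05412719e-04]), 'ft_force': array([0.89266043, 0.31234501, 0.17357171]), 'moment': array([-0.00381046, -0.0306782 ,  0.02402274]), 'width': 87.80311277150581}
61.3
top [[439.38167868   0.         278.10909897]
 [  0.         439.38167868 206.61309101]
 [  0.           0.           1.        ]] -0.13485181212969838 [[ 0.02430543 -0.99965104  0.01034622]
 [-0.99676757 -0.02502545 -0.07634224]
 [ 0.07657452 -0.00845724 -0.99702799]] [ 471.6458564     3.21511602 1160.25898806]
side [[444.76278561   0.         277.72502558]
 [  0.         444.76278561 211.42554429]
 [  0.           0.           1.        ]] 0.029422248543303053 [[-0.94061967 -0.33942517  0.00501926]
 [-0.17262258  0.46553802 -0.86802984]
 [ 0.29229452 -0.81735238 -0.49648666]] [ 160.34406438 1063.58900158  721.92758736]
```

View pics/top0.png

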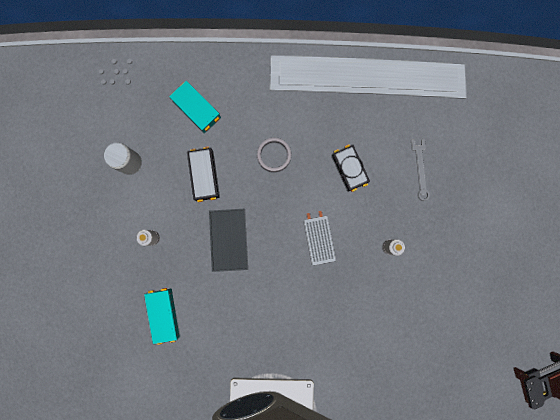

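View pics/side0.png

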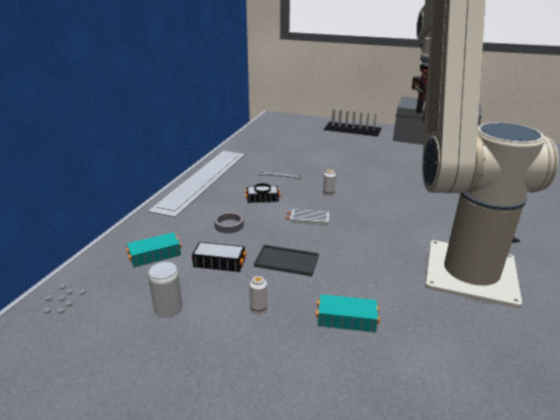

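The two turquoise blocks at (195,106) and (162,316) are look-alikes. The aluminium-topped block at (203,174) is the long module. The short module with its ring is at (351,167), the plate at (319,240), the tray at (229,240), and the canisters at (145,237) and (397,247). I'll check these in an enlarged crop and measure them.

```bash
cat > h.py <<'E'
import cv2, numpy as np
from workcell import telemetry, get_image, ctrl
def load(f): 
    d=np.load(f); return {k:d[k] for k in d.files}
def cast(d,px,h):
    px=np.asarray(px,float).reshape(-1,1,2)
    s=cv2.undistortPoints(px,d["camera_matrix"],np.array([float(d["k1"]),0,0,0])).reshape(-1,2)
    R=cv2.Rodrigues(d["rvec"])[0]; C=-R.T@d["tvec"].reshape(3)
    v=np.c_[s,np.ones(len(s))]@R
    return C+v*((h-C[2])/v[:,2])[:,None]
def cloud(d):
    H,W=d["z_map"].shape; u,v=np.meshgrid(np.arange(W),np.arange(H))
    px=np.stack([u,v],-1).reshape(-1,1,2).astype(float)
    s=cv2.undistortPoints(px,d["camera_matrix"],np.array([float(d["k1"]),0,0,0])).reshape(-1,2)
    R=cv2.Rodrigues(d["rvec"])[0]; C=-R.T@d["tvec"].reshape(3)
    z=d["z_map"].reshape(-1,1)
    return (C+(np.c_[s,np.ones(len(s))]*z)@R).reshape(H,W,3)
def rect(d,mask,h):
    cs,_=cv2.findContours(mask.astype(np.uint8),cv2.RETR_EXTERNAL,cv2.CHAIN_APPROX_NONE)
    c=max(cs,key=cv2.contourArea)
    w=cast(d,c.reshape(-1,2),h)[:,:2].astype(np.float32)
    (x,y),(a,b),t=cv2.minAreaRect(w)
    if a<b: a,b,t=b,a,t+90
    return x,y,a,b,(t+90)%180-90
E
python3 - <<'E'
from h import *
d=load("top0.npz"); P=cloud(d); z=d["z_map"]; print((z==0).mean())
Z=P[...,2]; print("bench",np.median(Z[280:360,250:450]),Z[280:360,250:450].std())
rois=dict(long=(180,140,225,208,42),short=(328,140,374,196,34),plate=(300,208,340,268,16),tray=(205,205,252,275,12),can1=(130,225,165,250,90),can2=(382,235,410,260,90),t1=(165,78,225,135,42),t2=(140,285,182,348,42))
for n,(a,b,c,e,h) in rois.items():
    m=np.zeros(Z.shape,bool); m[b:e,a:c]=True
    zz=Z[b:e,a:c]
    M=m&(Z>h*0.6 if h>12 else Z>2); 
    print(n,"z90",np.percentile(zz,[50,90,98]).round(1),np.round(rect(d,M,h),1),np.round(np.median(P[M],0),1))
c=d["color"]
cr=[cv2.resize(c[140:208,130:260],None,fx=6,fy=6,interpolation=2)[:400],cv2.resize(c[205:275,200:345],None,fx=5,fy=5,interpolation=2)]
w=min(i.shape[1] for i in cr)
cr=cv2.resize(c[130:280,120:420],(800,400),interpolation=cv2.INTER_CUBIC)
cv2.imwrite("pics/crop.png",cr)
E
```

```text
0.003924319727891156
bench -1.6079589428954932 77.79830495465055
long z90 [ 1.1 41.9 44.1] [638.  191.  139.   66.3  10.5] [636.7 190.9  40.2]
short z90 [ 0.7 34.5 43.5] [ 666.5 -192.5  117.8   66.5   27.3] [ 666.  -192.1   32.6]
plate z90 [ 1.7 16.1 18.4] [ 475.6 -116.3  120.6   62.1   11.5] [ 475.4 -115.9   14.3]
tray z90 [ 1.3  6.7 11.7] [472.3 121.1 165.8 100.    3.8] [469. 121.   4.]
can1 z90 [-0.2 83.6 89. ] [469.6 319.   40.3  36.8 -88.2] [470.3 321.1  80.1]
can2 z90 [ 0.9 87.7 90.8] [ 460.3 -298.3   40.3   36.9  -89.3] [ 461.2 -298.9   82. ]
t1 z90 [-0.1 41.3 43.5] [819.6 219.6 140.5  69.1  46.3] [819.1 220.   39.9]
t2 z90 [28.2 42.  44.4] [270.2 286.1 139.   69.   11.6] [270.8 286.3  39.9]
```

View pics/crop.png

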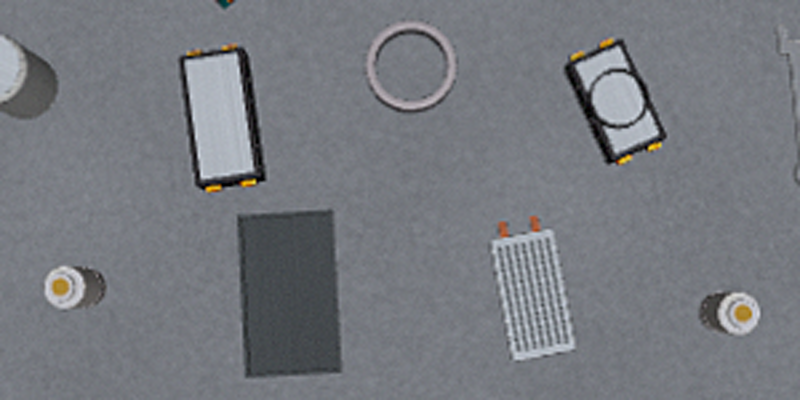

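```bash
python3 - <<'E'
from h import *
d=load("top0.npz"); c=d["color"]; g=c.max(2); hsv=cv2.cvtColor(c,cv2.COLOR_BGR2HSV)
print("grey bench",np.median(g[280:340,260:440]))
def R(n,m,box,h,k=0):
    M=np.zeros(m.shape,np.uint8); a,b,cc,e=box; M[b:e,a:cc]=m[b:e,a:cc]
    if k: M=cv2.morphologyEx(M,cv2.MORPH_CLOSE,np.ones((k,k)))
    print(n,np.round(rect(d,M,h),1))
R("long",g>160,(180,140,225,208),42,3)
R("short",g>160,(328,140,374,196),34,5)
R("plate",g>130,(300,208,340,268),16,5)
for h in(0,12):R("tray",g<85,(203,203,255,278),h,3)
for n,(a,b,cc,e) in dict(c1=(130,225,165,250),c2=(382,235,410,260)).items():
    m=(hsv[...,1]>110)&(hsv[...,2]>90); m[:b]=0;m[e:]=0;m[:,:a]=0;m[:,cc:]=0
    v,u=np.nonzero(m); print(n,len(u),u.mean(),v.mean(),cast(d,[[u.mean(),v.mean()]],90).round(1), cast(d,[[u.mean(),v.mean()]],93).round(1))
s=load("side0.npz"); hs=cv2.cvtColor(s["color"],cv2.COLOR_BGR2HSV)
for n,(a,b,cc,e) in dict(c1=(248,270,270,292),c2=(320,165,340,182)).items():
    m=(hs[...,1]>110)&(hs[...,2]>90); m[:b]=0;m[e:]=0;m[:,:a]=0;m[:,cc:]=0
    v,u=np.nonzero(m); print("side",n,len(u),cast(s,[[u.mean(),v.mean()]],90).round(1))
E
```

```text
grey bench 129.0
long [643.8 193.6 125.3  50.8  10.3]
short [ 666.3 -193.9  116.9   47.4   24.9]
plate [ 481.9 -116.6  153.9  102.5    1.2]
tray [470.1 123.5 159.6  94.7   4.7]
tray [470.2 122.3 158.   93.7   4.7]
c1 29 142.31034482758622 237.10344827586206 [[470.4 325.8  90. ]] [[470.4 324.9  93. ]]
c2 28 398.32142857142856 247.0 [[ 461.6 -304.1   90. ]] [[ 461.6 -303.2   93. ]]
side c1 15 [[470.6 328.   90. ]]
side c2 0 [[nan nan nan]]<stdin>:18: RuntimeWarning: Mean of empty slice.
  ret = ret.dtype.type(ret / rcount)
```

```bash
cat >> h.py <<'E'
def go(x,y,z,yaw):
    o=telemetry.get_obs(); R=cv2.Rodrigues(np.asarray(o["orientation"]))[0]
    th=np.degrees(np.arctan2(R[1,0],R[0,0])); d=(th-yaw+90)%180-90
    yawn=th-d; t=np.radians(yawn)
    v=np.array([x,y,z])-o["ee_pos"]
    s=np.array([v[0]*np.cos(t)+v[1]*np.sin(t), v[0]*np.sin(t)-v[1]*np.cos(t), -v[2]])
    print(f"t {o['t']:.1f} pos {o['ee_pos'].round(1)} yaw {th:.1f} tilt {np.degrees(np.arccos(-R[2,2])):.2f} w {o['width']:.1f} F {o['ft_force'].round(1)} q6 {o['qpos'][5]:.2f}")
    print(f" turn {np.radians(d):.4f} rad then shift mm {s.round(1)}")
E
python3 - <<'E'
from h import *
d=load("top0.npz"); P=cloud(d); Z=P[...,2]
for n,(a,b,c,e,h) in dict(long=(180,140,225,208,42),short=(328,140,374,196,34)).items():
  for f in (h-6,h-4,h-3):
    m=np.zeros(Z.shape,bool); m[b:e,a:c]=True
    M=(m&(Z>f)).astype(np.uint8); M=cv2.morphologyEx(M,cv2.MORPH_OPEN,np.ones((3,3)))
    print(n,f,np.round(rect(d,M,h),1))
go(641,193,300,10.3)
E
```

```text
long 36 [639.7 191.9 130.4  65.   10.3]
long 38 [639.8 191.9 130.   64.2  10.4]
long 39 [682.3 213.2  29.   28.7   2.5]
short 28 [ 666.9 -194.   109.1   63.4   25.5]
short 30 [ 669.  -193.5  105.6   62.7   23.2]
short 31 [ 646.5 -194.6   42.7   25.2  -64. ]
t 0.1 pos [ 202.3 -590.9  302. ] yaw 18.9 tilt 0.08 w 88.2 F [-0.2  0.2  1.2] q6 -0.02
 turn 0.1501 rad then shift mm [ 571.8 -692.9    2. ]
```

>>> send_rows(rows=[[0,0,0,0.149,1],[0.0315,-0.0385,0,0,1],[0.0315,-0.0385,0,0,1],[0.0315,-0.0385,0,0,1],[0.0315,-0.0385,0,0,1]])

```text
t: 0.6
ee_pos: [299.0, -415.3, 302.3]
orientation: [-3.128, -0.282, 0.0]
ft_force: [0.3, 0.3, 0.1]
width: 87.7
```

>>> send_rows(rows=[[0.0315,-0.0385,0,0,1],[0.0315,-0.0385,0,0,1],[0.0315,-0.0385,0,0,1],[0.0315,-0.0385,0,0,1],[0.0315,-0.0385,0,0,1]])

```text
t: 1.1
ee_pos: [419.4, -197.5, 302.7]
orientation: [3.129, 0.283, -0.0]
ft_force: [0.6, -0.7, -0.2]
width: 88.1
```

>>> send_rows(rows=[[0.0315,-0.0385,0,0,1],[0.0315,-0.0385,0,0,1],[0.0315,-0.0385,0,0,1],[0.0315,-0.0385,0,0,1],[0.0315,-0.0385,0,0,1]])

```text
t: 1.6
ee_pos: [539.8, 20.3, 302.5]
orientation: [3.129, 0.284, -0.0]
ft_force: [0.2, -1.1, 0.5]
width: 87.8
```

>>> send_rows(rows=[[0.0315,-0.0385,0,0,1],[0.0315,-0.0385,0,0,1],[0.0315,-0.0385,0,0,1],[0.0315,-0.0385,0,0,1],[0,0,0,0,1]])

```text
t: 2.1
ee_pos: [637.4, 197.3, 302.0]
orientation: [-3.127, -0.29, -0.002]
ft_force: [1.0, -0.3, -0.1]
width: 87.8
```

```bash
python3 -c "
from h import *
go(640,192,92,10.3)"
```

```text
t 2.1 pos [637.4 197.3 302. ] yaw 10.6 tilt 0.12 w 87.8 F [ 1.  -0.3 -0.1] q6 1.67
 turn 0.0051 rad then shift mm [  1.6   5.7 210. ]
```

>>> send_rows(rows=[[0.0015,0.0055,0,0,1],[0,0,0.05,0,1],[0,0,0.05,0,1],[0,0,0.05,0,1],[0,0,0.03,0,1]])

```text
t: 2.6
ee_pos: [635.6, 184.5, 119.0]
orientation: [3.128, 0.281, -0.009]
ft_force: [-0.3, 0.1, 0.3]
width: 87.9
```

>>> send_rows(rows=[[0,0,0.015,0,1],[0,0,0.015,0,1],[0,0,0,0,1],[0,0,0,0,-1],[0,0,0,0,-1]])

```text
t: 3.1
ee_pos: [639.1, 187.4, 94.5]
orientation: [-3.128, -0.284, -0.005]
ft_force: [-0.8, -0.4, 0.8]
width: 75.1
```

>>> send_rows(rows=[[0,0,0,0,-1],[0,0,0,0,-1],[0,0,0,0,-1],[0,0,0,0,-1],[0,0,0,0,-1]])

```text
t: 3.6
ee_pos: [638.9, 188.5, 94.5]
orientation: [-3.127, -0.283, -0.004]
ft_force: [-1.5, 4.4, 4.7]
width: 63.9
```

```bash
python3 -c "
from h import *
go(470,122.5,140,4.7)"
```

```text
t 3.6 pos [638.9 188.5  94.5] yaw 10.4 tilt 0.19 w 63.9 F [-1.5  4.4  4.7] q6 1.66
 turn 0.0987 rad then shift mm [-173.7   51.9  -45.5]
```

>>> send_rows(rows=[[0,0,-0.005,0,-1],[0,0,-0.015,0,-1],[0,0,-0.025,0,-1],[0,0,-0.02,0,-1],[0,0,0,0,-1]])

```text
t: 4.1
ee_pos: [639.6, 187.3, 161.2]
orientation: [-3.128, -0.283, -0.008]
ft_force: [0.6, 0.1, -6.4]
width: 63.9
```

>>> send_rows(rows=[[0,0,0,0.099,-1],[-0.029,0.0085,0,0,-1],[-0.029,0.0085,0,0,-1],[-0.029,0.0085,0,0,-1],[-0.029,0.0085,0,0,-1]])

```text
t: 4.6
ee_pos: [523.4, 143.1, 156.9]
orientation: [3.138, 0.128, -0.002]
ft_force: [0.9, -0.4, -7.2]
width: 64.3
```

>>> send_rows(rows=[[-0.029,0.0085,0,0,-1],[-0.029,0.0085,0,0,-1],[0,0,0,0,-1],[0,0,0,0,-1],[0,0,0,0,-1]])

```text
t: 5.1
ee_pos: [469.7, 122.3, 157.8]
orientation: [-3.139, -0.128, -0.002]
ft_force: [0.6, 0.6, -7.4]
width: 63.8
```

```bash
python3 -c "
from h import *
go(468.3,122.4,98.5,4.7)
d=get_image('top'); np.savez('top1.npz',**d); cv2.imwrite('pics/top1.png',cv2.resize(d['color'][130:330,120:420],(800,533)))
d=get_image('side'); np.savez('side1.npz',**d); cv2.imwrite('pics/side1.png',cv2.resize(d['color'][160:340,120:400],(800,514)))
"
```

```text
t 5.1 pos [469.7 122.3 157.8] yaw 4.7 tilt 0.08 w 63.8 F [ 0.6  0.6 -7.4] q6 1.72
 turn -0.0003 rad then shift mm [-1.4 -0.2 59.3]
```

View pics/side1.png

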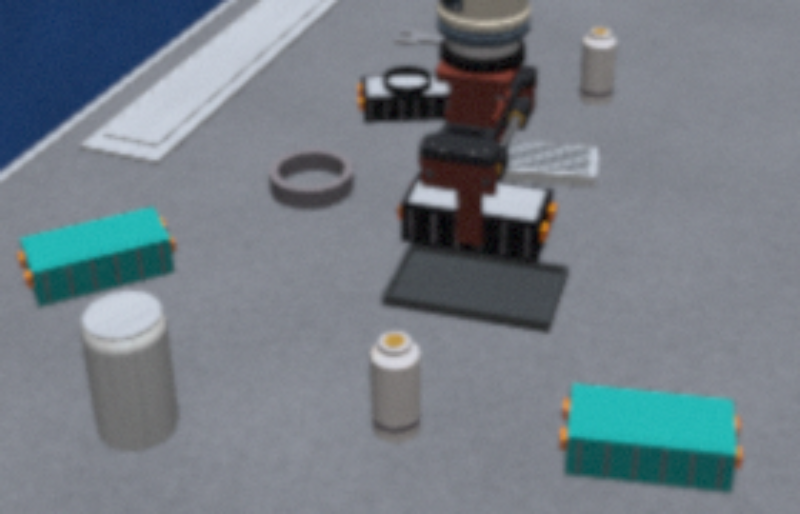

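The side view shows the long module (crop ~(478,215)) held level and centred over the tray at (478,288). I'll lower it next.

>>> send_rows(rows=[[-0.0015,0,0.02,0,-1],[0,0,0.02,0,-1],[0,0,0.01,0,-1],[0,0,0.004,0,-1],[0,0,0,0,-1]])

```text
t: 5.7
ee_pos: [467.5, 122.1, 103.4]
orientation: [3.139, 0.129, -0.001]
ft_force: [-0.3, 0.1, -6.8]
width: 64.0
```

>>> send_rows(rows=[[0,0,0.002,0,-1],[0,0,0.0015,0,-1],[0,0,0.0015,0,-1],[0,0,0,0,-1],[0,0,0,0,-1]])

```text
t: 6.2
ee_pos: [467.4, 122.1, 98.9]
orientation: [-3.139, -0.128, -0.0]
ft_force: [0.2, -0.2, -6.7]
width: 63.6
```

>>> send_rows(rows=[[0,0,0.001,0,-1],[0,0,0.001,0,-1],[0,0,0,0,-1],[0,0,0,0,-1]])

```text
t: 6.6
ee_pos: [467.4, 122.0, 98.4]
orientation: [-3.139, -0.128, -0.001]
ft_force: [-6.6, -2.1, 16.9]
width: 63.5
```

>>> send_rows(rows=[[0,0,-0.001,0,-1],[0,0,0,0,0.9],[0,0,0,0,1],[0,0,0,0,1],[0,0,0,0,1]])

```text
t: 7.1
ee_pos: [467.5, 122.1, 97.7]
orientation: [-3.139, -0.128, -0.001]
ft_force: [-0.4, -0.4, -0.0]
width: 87.4
```

>>> send_rows(rows=[[0,0,0,0,1],[0,0,-0.03,0,1],[0,0,-0.05,0,1],[0,0,-0.05,0,1],[0,0,0,0,1]])

```text
t: 7.6
ee_pos: [470.4, 122.8, 233.4]
orientation: [-3.137, -0.128, -0.017]
ft_force: [0.3, 0.6, 0.1]
width: 87.9
```

```bash
python3 -c "
from h import *
go(475.5,-116,230,11.5)"
```

```text
t 7.6 pos [470.4 122.8 233.4] yaw 4.7 tilt 0.64 w 87.9 F [0.3 0.6 0.1] q6 1.72
 turn -0.1189 rad then shift mm [-42.6 235.    3.4]
```

>>> send_rows(rows=[[0,0,0,-0.119,1],[-0.0085,0.047,0,0,1],[-0.0085,0.047,0,0,1],[-0.0085,0.047,0,0,1],[-0.0085,0.047,0,0,1]])

```text
t: 8.1
ee_pos: [470.9, -70.5, 226.9]
orientation: [-3.125, -0.316, 0.001]
ft_force: [1.0, -0.5, -0.0]
width: 87.7
```

>>> send_rows(rows=[[-0.0085,0.047,0,0,1],[0,0,0,0,1],[0,0,0,0,1],[0,0,0,0,1],[0,0,0,0,1]])

```text
t: 8.6
ee_pos: [472.4, -115.3, 227.4]
orientation: [-3.125, -0.318, 0.001]
ft_force: [-1.0, -0.5, 0.3]
width: 88.0
```

```bash
cat >> h.py <<'E'
def top(d,box,h,f,k=3):
    Z=cloud(d)[...,2]; a,b,c,e=box; M=np.zeros(Z.shape,np.uint8); M[b:e,a:c]=Z[b:e,a:c]>f
    M=cv2.morphologyEx(M,cv2.MORPH_OPEN,np.ones((k,k)))
    return np.round(rect(d,M,h),1)
E
python3 -c "
from h import *
go(475.5,-116,84.5,11.5)
d=get_image('top'); np.savez('top2.npz',**d); cv2.imwrite('pics/top2.png',cv2.resize(d['color'][130:330,120:420],(800,533)))
for f in (38,40,42): print(top(d,(200,190,255,285),46,f))
"
```

```text
t 8.6 pos [ 472.4 -115.3  227.4] yaw 11.6 tilt 0.05 w 88.0 F [-1.  -0.5  0.3] q6 1.10
 turn 0.0021 rad then shift mm [  3.    1.3 142.9]
[468.9 120.6 130.2  64.6   4.6]
[468.9 120.8 130.2  64.2   4.6]
[473.1 120.9 121.3  61.9   5. ]
```

View pics/top2.png

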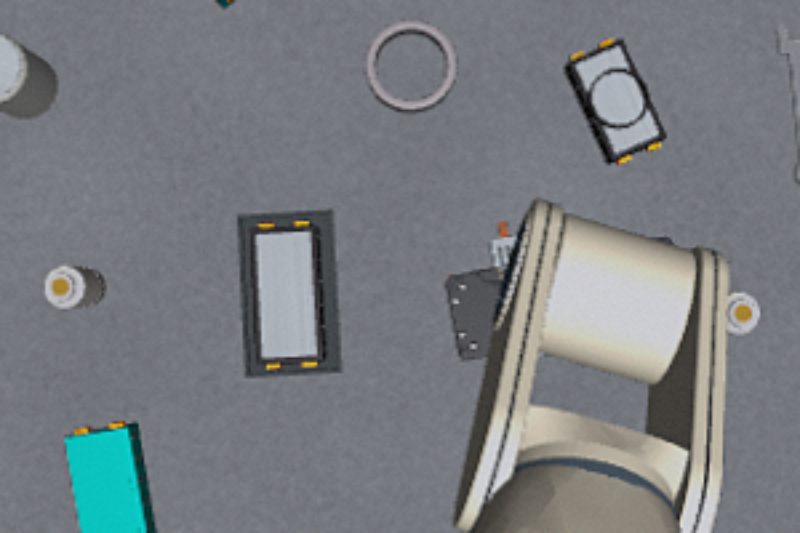

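The long module sits centred in the tray (crop ~(288,294)), measured at (469, 120.8), 4.6°. Next I grasp the plate.

>>> send_rows(rows=[[0.003,0.001,0.04,0,1],[0,0,0.04,0,1],[0,0,0.03,0,1],[0,0,0.02,0,1],[0,0,0,0,1]])

```text
t: 9.15
ee_pos: [474.3, -115.6, 95.4]
orientation: [-3.124, -0.318, 0.007]
ft_force: [-0.5, -0.6, 0.1]
width: 87.8
```

>>> send_rows(rows=[[0,0,0.006,0,1],[0,0,0.004,0,1],[0,0,0.002,0,1],[0,0,0,0,1],[0,0,0,0,1]])

```text
t: 9.65
ee_pos: [475.9, -117.2, 86.2]
orientation: [3.125, 0.315, 0.001]
ft_force: [-0.6, -0.1, -0.5]
width: 87.7
```

```bash
python3 -c "
from h import *
go(475.5,-116,84.5,11.5)"
```

```text
t 9.7 pos [ 475.9 -117.2   86.2] yaw 11.5 tilt 0.06 w 87.7 F [-0.6 -0.1 -0.5] q6 1.10
 turn 0.0000 rad then shift mm [-0.2 -1.3  1.7]
```

>>> send_rows(rows=[[0,-0.001,0.0015,0,1],[0,0,0,0,-1],[0,0,0,0,-1],[0,0,0,0,-1],[0,0,0,0,-1]])

```text
t: 10.15
ee_pos: [475.4, -116.1, 84.2]
orientation: [-3.126, -0.315, 0.0]
ft_force: [0.0, 1.0, 0.2]
width: 61.7
```

>>> send_rows(rows=[[0,0,0,0,-1],[0,0,0,0,-1],[0,0,0,0,-1],[0,0,0,0,-1]])

```text
t: 10.55
ee_pos: [475.4, -116.1, 84.2]
orientation: [-3.126, -0.315, 0.0]
ft_force: [-1.0, 0.2, 1.5]
width: 62.0
```

>>> send_rows(rows=[[0,0,-0.005,0,-1],[0,0,-0.025,0,-1],[0,0,-0.045,0,-1],[0,0,-0.025,0,-1],[0,0,0,0,-1]])

```text
t: 11.05
ee_pos: [477.1, -116.5, 187.4]
orientation: [3.124, 0.315, 0.009]
ft_force: [0.0, 0.4, -1.9]
width: 61.5
```

```bash
python3 -c "
from h import *
go(469,120.8,185,4.6)"
```

```text
t 11.1 pos [ 477.1 -116.5  187.4] yaw 11.5 tilt 0.37 w 61.5 F [ 0.   0.4 -1.9] q6 1.11
 turn 0.1205 rad then shift mm [  10.9 -237.2    2.4]
```

>>> send_rows(rows=[[0,0,0,0.12,-1],[0.0025,-0.0475,0,0,-1],[0.0025,-0.0475,0,0,-1],[0.0025,-0.0475,0,0,-1],[0.0025,-0.0475,0,0,-1]])

```text
t: 11.55
ee_pos: [469.0, 75.5, 182.9]
orientation: [3.139, 0.126, -0.003]
ft_force: [0.4, -0.8, -2.9]
width: 61.9
```

>>> send_rows(rows=[[0.0025,-0.0475,0,0,-1],[0,0,0,0,-1],[0,0,0,0,-1],[0,0,0,0,-1],[0,0,0,0,-1]])

```text
t: 12.05
ee_pos: [468.5, 120.4, 183.7]
orientation: [3.139, 0.124, -0.002]
ft_force: [0.5, -0.2, -2.4]
width: 62.0
```

```bash
python3 -c "
from h import *
go(469,120.8,130.2,4.6)
d=get_image('side'); cv2.imwrite('pics/side2.png',cv2.resize(d['color'][180:320,180:400],(800,509)))
"
```

```text
t 12.1 pos [468.5 120.4 183.7] yaw 4.5 tilt 0.06 w 62.0 F [ 0.5 -0.2 -2.4] q6 1.72
 turn -0.0014 rad then shift mm [ 0.5 -0.4 53.5]
```

View pics/side2.png

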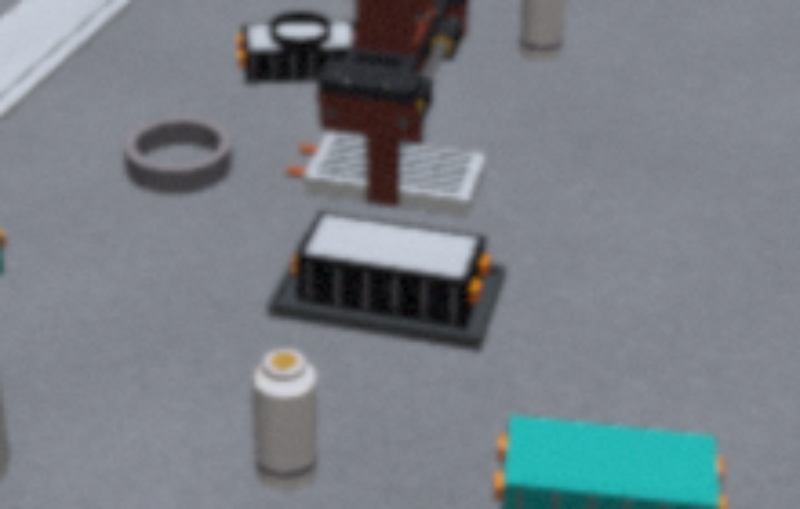

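The plate is held level (crop ~(393,175)) above the long module at (393,255).

>>> send_rows(rows=[[0,0,0.02,0,-1],[0,0,0.02,0,-1],[0,0,0.007,0,-1],[0,0,0.002,0,-1],[0,0,0,0,-1]])

```text
t: 12.6
ee_pos: [469.0, 121.2, 135.3]
orientation: [3.139, 0.126, -0.0]
ft_force: [0.2, 0.2, -2.0]
width: 61.5
```

>>> send_rows(rows=[[0,0,0.0015,0,-1],[0,0,0.0015,0,-1],[0,0,0.001,0,-1],[0,0,0,0,-1],[0,0,0,0,-1]])

```text
t: 13.1
ee_pos: [468.8, 121.7, 131.3]
orientation: [-3.139, -0.127, -0.0]
ft_force: [-0.2, 0.3, -2.6]
width: 62.1
```

>>> send_rows(rows=[[0,0,0.001,0,-1],[0,0,0,0,-1],[0,0,0,0,-1]])

```text
t: 13.4
ee_pos: [468.8, 121.7, 130.2]
orientation: [-3.139, -0.127, -0.0]
ft_force: [0.1, 0.1, -2.4]
width: 62.1
```

>>> send_rows(rows=[[0,0,0.001,0,-1],[0,0,0,0,-1],[0,0,0,0,-1]])

```text
t: 13.7
ee_pos: [468.8, 121.7, 130.1]
orientation: [-3.139, -0.127, -0.0]
ft_force: [-4.2, -0.5, 12.2]
width: 62.0
```

>>> send_rows(rows=[[0,0,-0.0007,0,-1],[0,0,0,0,1],[0,0,0,0,1],[0,0,0,0,1],[0,0,0,0,1]])

```text
t: 14.2
ee_pos: [468.8, 121.6, 129.8]
orientation: [3.139, 0.127, -0.0]
ft_force: [0.1, -0.5, -0.1]
width: 87.0
```

>>> send_rows(rows=[[0,0,0,0,1],[0,0,-0.03,0,1],[0,0,-0.05,0,1],[0,0,-0.04,0,1],[0,0,0,0,1]])

```text
t: 14.7
ee_pos: [471.4, 122.2, 254.7]
orientation: [-3.137, -0.127, -0.015]
ft_force: [-1.0, 0.6, 0.1]
width: 88.1
```

```bash
python3 -c "
from h import *
go(667,-193.8,250,25.3)"
```

```text
t 14.7 pos [471.4 122.2 254.7] yaw 4.6 tilt 0.55 w 88.1 F [-1.   0.6  0.1] q6 1.72
 turn -0.3608 rad then shift mm [ 41.8 369.3   4.7]
```

>>> send_rows(rows=[[0,0,0,-0.12,1],[0,0,0,-0.12,1],[0,0,0,-0.12,1],[0.0055,0.0475,0,0,1],[0.0055,0.0475,0,0,1]])

```text
t: 15.2
ee_pos: [519.1, 40.3, 249.0]
orientation: [-3.064, -0.692, 0.002]
ft_force: [1.3, 0.7, 0.4]
width: 87.8
```

```bash
python3 - <<'E'
from h import *
d=load("top2.npz"); c=d["color"]; cv2.imwrite("pics/short.png",cv2.resize(c[138:198,325:385],(600,600),interpolation=cv2.INTER_CUBIC))
for f in (20,24,26,28,29): print(f,top(d,(328,140,374,196),34,f,3),top(d,(328,140,374,196),34,f,5))
Z=cloud(d)[...,2]; P=cloud(d)
# ring circle: z>39
m=np.zeros(Z.shape,bool); m[140:196,328:374]=Z[140:196,328:374]>39
w=P[m]; print(m.sum(), cv2.minEnclosingCircle(w[:,:2].astype(np.float32)), w.mean(0))
E
```

```text
20 [ 666.8 -193.   116.9   65.4   25.7] [ 666.7 -193.   115.1   65.5   23.9]
24 [ 666.6 -193.7  113.3   64.3   25.8] [ 667.2 -193.4  111.9   64.3   25.4]
26 [ 667.2 -193.7  110.2   63.8   24.9] [ 667.2 -193.7  110.2   63.8   24.9]
28 [ 667.5 -193.6  107.6   63.6   24.6] [ 667.1 -192.7  107.6   61.7   24.6]
29 [ 667.3 -193.1  107.6   62.5   24.6] [ 670.3 -191.3  100.8   61.7   24.6]
94 ((577.7635498046875, -107.4117202758789), 153.29481506347656) [ 645.36293661 -170.48391593  174.5882718 ]
```

View pics/short.png

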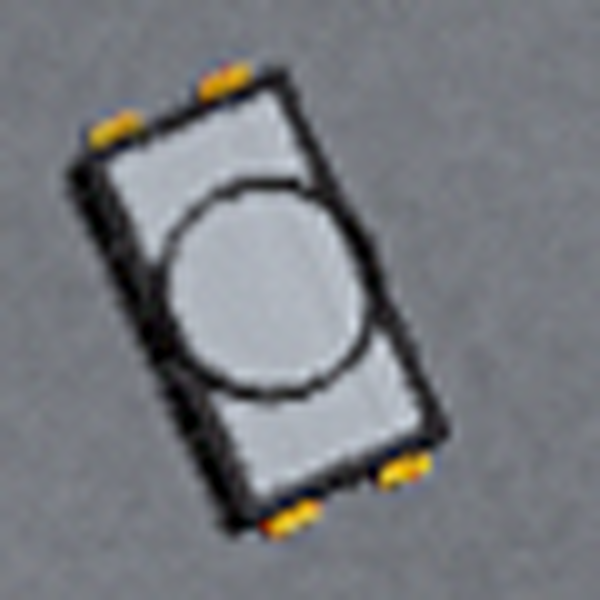

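The crop shows the short module, ring centre at ~(267,288), i.e. pixel (351.7,166.8). Yaw is about 24.7°.

```bash
python3 -c "
from h import *
d=load('top2.npz'); print(cast(d,[[351.2,166.3]],46))
go(667.2,-193.8,250,24.7)"
```

```text
[[ 666.18681857 -192.137834     46.        ]]
t 15.2 pos [519.1  40.3 249. ] yaw 25.5 tilt 0.07 w 87.8 F [1.3 0.7 0.4] q6 1.18
 turn 0.0131 rad then shift mm [ 36.7 274.6  -1. ]
```

>>> send_rows(rows=[[0.0065,0.0475,0,0.013,1],[0.0065,0.0475,0,0,1],[0.0065,0.0475,0,0,1],[0.0065,0.0475,0,0,1],[0.0065,0.0475,0,0,1]])

```text
t: 15.7
ee_pos: [648.2, -163.7, 248.3]
orientation: [-3.069, -0.666, 0.002]
ft_force: [-0.1, -0.1, 0.5]
width: 87.9
```

>>> send_rows(rows=[[0,0.015,0,0,1],[0,0,0,0,1],[0,0,0,0,1],[0,0,0,0,1]])

```text
t: 16.1
ee_pos: [653.1, -173.8, 249.4]
orientation: [-3.068, -0.669, 0.002]
ft_force: [-1.0, 0.8, -1.2]
width: 88.0
```

```bash
python3 -c "
from h import *
go(667,-193.4,90,24.7)
d=get_image('top'); np.savez('top3.npz',**d)
for f in (54,56,58): print(top(d,(200,190,255,285),62,f))
cv2.imwrite('pics/top3.png',cv2.resize(d['color'][180:300,180:300],(600,600),interpolation=2))
"
```

```text
t 16.1 pos [ 653.1 -173.8  249.4] yaw 24.6 tilt 0.10 w 88.0 F [-1.   0.8 -1.2] q6 0.86
 turn -0.0020 rad then shift mm [  4.4  23.6 159.4]
[470.5 120.5 125.   62.5   5.2]
[468.1 120.3 120.2  62.5   5.2]
[468.5 120.1 119.2  62.1   5.7]
```

View pics/top3.png

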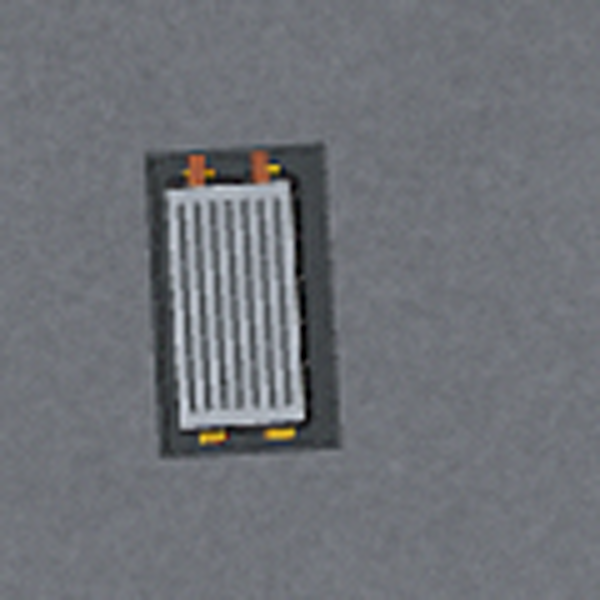

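The plate lies centred on the long module (crop (235,305)), measured at (468.2, 120.3), 5.2°. Next is the short module.

>>> send_rows(rows=[[0.0045,0.0235,0.03,0,1],[0,0,0.05,0,1],[0,0,0.04,0,1],[0,0,0.025,0,1],[0,0,0,0,1]])

```text
t: 16.65
ee_pos: [665.2, -192.9, 100.9]
orientation: [-3.066, -0.668, 0.01]
ft_force: [-0.9, 0.7, -0.1]
width: 87.7
```

```bash
python3 -c "
from h import *
go(667,-193.4,90,24.7)"
```

```text
t 16.6 pos [ 665.2 -192.9  100.9] yaw 24.6 tilt 0.44 w 87.7 F [-0.9  0.7 -0.1] q6 0.84
 turn -0.0019 rad then shift mm [ 1.4  1.2 10.9]
```

>>> send_rows(rows=[[0,0,0.008,0,1],[0,0,0.004,0,1],[0,0,0,0,1],[0,0,0,0,-1],[0,0,0,0,-1]])

```text
t: 17.15
ee_pos: [668.4, -195.2, 93.9]
orientation: [3.069, 0.667, 0.002]
ft_force: [-0.4, 0.4, -0.2]
width: 75.4
```

>>> send_rows(rows=[[0,0,0,0,-1],[0,0,0,0,-1],[0,0,0,0,-1],[0,0,0,0,-1],[0,0,0,0,-1]])

```text
t: 17.65
ee_pos: [667.9, -194.8, 93.3]
orientation: [-3.07, -0.667, 0.0]
ft_force: [-2.3, 2.8, 5.9]
width: 60.2
```

>>> send_rows(rows=[[0,0,-0.005,0,-1],[0,0,-0.025,0,-1],[0,0,-0.045,0,-1],[0,0,-0.035,0,-1],[0,0,0,0,-1]])

```text
t: 18.15
ee_pos: [670.5, -196.0, 208.0]
orientation: [3.065, 0.666, 0.012]
ft_force: [0.7, -1.9, -5.4]
width: 59.5
```

```bash
python3 -c "
from h import *
go(468.2,120.3,205,5.2)"
```

```text
t 18.1 pos [ 670.5 -196.   208. ] yaw 24.5 tilt 0.52 w 59.5 F [ 0.7 -1.9 -5.4] q6 0.84
 turn 0.3370 rad then shift mm [-172.8 -333.4    3. ]
```

>>> send_rows(rows=[[0,0,0,0.112,-1],[0,0,0,0.112,-1],[0,0,0,0.113,-1],[-0.0215,-0.0415,0,0,-1],[-0.0215,-0.0415,0,0,-1]])

```text
t: 18.65
ee_pos: [615.9, -116.2, 200.2]
orientation: [-3.138, -0.139, 0.004]
ft_force: [0.8, 1.9, -5.7]
width: 59.6
```

>>> send_rows(rows=[[-0.0215,-0.0415,0,0,-1],[-0.0215,-0.0415,0,0,-1],[-0.0215,-0.0415,0,0,-1],[-0.0215,-0.0415,0,0,-1],[-0.0215,-0.0415,0,0,-1]])

```text
t: 19.15
ee_pos: [489.5, 81.6, 201.2]
orientation: [3.138, 0.142, -0.004]
ft_force: [1.4, 1.3, -4.3]
width: 60.1
```

>>> send_rows(rows=[[-0.0215,-0.0415,0,0,-1],[0,0,0,0,-1],[0,0,0,0,-1],[0,0,0,0,-1]])

```text
t: 19.55
ee_pos: [466.7, 119.5, 202.1]
orientation: [3.138, 0.142, -0.001]
ft_force: [-0.1, 0.1, -4.6]
width: 60.0
```

```bash
python3 -c "
from h import *
go(468.2,120.3,155.3,5.2)"
```

```text
t 19.6 pos [466.7 119.5 202.1] yaw 5.2 tilt 0.04 w 60.0 F [-0.1  0.1 -4.6] q6 1.71
 turn -0.0001 rad then shift mm [ 1.6 -0.6 46.8]
```

>>> send_rows(rows=[[0.0015,-0.0005,0.015,0,-1],[0,0,0.015,0,-1],[0,0,0.01,0,-1],[0,0,0.002,0,-1],[0,0,0,0,-1]])

```text
t: 20.05
ee_pos: [468.1, 120.0, 160.5]
orientation: [3.138, 0.141, -0.001]
ft_force: [0.5, 0.1, -4.9]
width: 60.1
```

>>> send_rows(rows=[[0,0,0.001,0,-1],[0,0,0.001,0,-1],[0,0,0.001,0,-1],[0,0,0,0,-1],[0,0,0,0,-1]])

```text
t: 20.55
ee_pos: [468.0, 120.7, 158.0]
orientation: [-3.138, -0.143, -0.0]
ft_force: [0.7, -0.7, -5.5]
width: 59.9
```

>>> send_rows(rows=[[0,0,0.001,0,-1],[0,0,0.001,0,-1],[0,0,0,0,-1],[0,0,0,0,-1]])

```text
t: 20.95
ee_pos: [467.9, 120.6, 155.8]
orientation: [3.138, 0.143, -0.0]
ft_force: [0.1, -1.2, -4.4]
width: 60.0
```

>>> send_rows(rows=[[0,0,0.0007,0,-1],[0,0,0,0,-1],[0,0,0,0,-1]])

```text
t: 21.25
ee_pos: [468.1, 120.6, 155.3]
orientation: [-3.138, -0.143, -0.0]
ft_force: [0.2, -0.1, -4.2]
width: 59.9
```

>>> send_rows(rows=[[0,0,0.0007,0,-1],[0,0,0,0,-1],[0,0,0,0,-1]])

```text
t: 21.55
ee_pos: [468.1, 120.7, 155.2]
orientation: [-3.138, -0.143, -0.001]
ft_force: [-3.4, -1.0, 6.6]
width: 60.0
```

>>> send_rows(rows=[[0,0,-0.0005,0,-1],[0,0,0,0,1],[0,0,0,0,1],[0,0,0,0,1],[0,0,0,0,1]])

```text
t: 22.05
ee_pos: [468.1, 120.7, 155.0]
orientation: [-3.138, -0.143, -0.0]
ft_force: [0.2, 0.3, -0.7]
width: 86.5
```

>>> send_rows(rows=[[0,0,0,0,1],[0,0,-0.03,0,1],[0,0,-0.05,0,1],[0,0,-0.02,0,1],[0,0,0,0,1]])

```text
t: 22.55
ee_pos: [469.6, 121.0, 258.0]
orientation: [-3.137, -0.143, -0.01]
ft_force: [0.6, -0.1, -0.7]
width: 88.0
```

```bash
python3 -c "
from h import *
go(470.5,325.5,255,5.2)"
```

```text
t 22.6 pos [469.6 121.  258. ] yaw 5.2 tilt 0.37 w 88.0 F [ 0.6 -0.1 -0.7] q6 1.71
 turn 0.0001 rad then shift mm [  19.4 -203.6    3. ]
```

>>> send_rows(rows=[[0.004,-0.041,0,0,1],[0.004,-0.041,0,0,1],[0.004,-0.041,0,0,1],[0.004,-0.041,0,0,1],[0.004,-0.04,0,0,1]])

```text
t: 23.05
ee_pos: [468.6, 327.0, 253.3]
orientation: [3.137, 0.143, -0.003]
ft_force: [0.7, -0.4, 0.5]
width: 88.0
```

>>> send_rows(rows=[[0,0,0,0,1],[0,0,0,0,1],[0,0,0,0,1]])

```text
t: 23.35
ee_pos: [468.8, 324.5, 253.9]
orientation: [3.137, 0.142, -0.003]
ft_force: [-0.6, -0.6, -0.3]
width: 87.7
```

```bash
python3 -c "
from h import *
go(470.5,325.5,110,5.2)
d=get_image('top'); np.savez('top4.npz',**d)
for f in (86,88,90): print(top(d,(200,190,255,285),96,f))
cv2.imwrite('pics/top4.png',cv2.resize(d['color'][180:300,120:280],(800,600),interpolation=2))
d=get_image('side'); np.savez('side4.npz',**d)
cv2.imwrite('pics/side4.png',cv2.resize(d['color'][180:320,180:400],(800,509),interpolation=2))
"
```

```text
t 23.4 pos [468.8 324.5 253.9] yaw 5.2 tilt 0.13 w 87.7 F [-0.6 -0.6 -0.3] q6 2.07
 turn -0.0003 rad then shift mm [  1.8  -0.9 143.9]
[468.5 119.5 110.4  61.3   5.5]
[467.2 119.3 107.9  61.3   5.9]
[467.2 119.4 107.8  61.3   5.5]
```

View pics/top4.png

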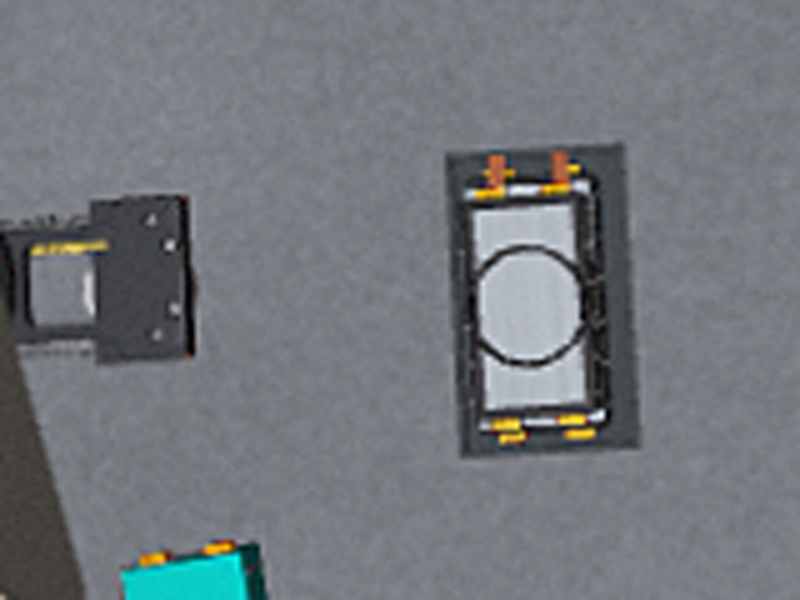

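View pics/side4.png

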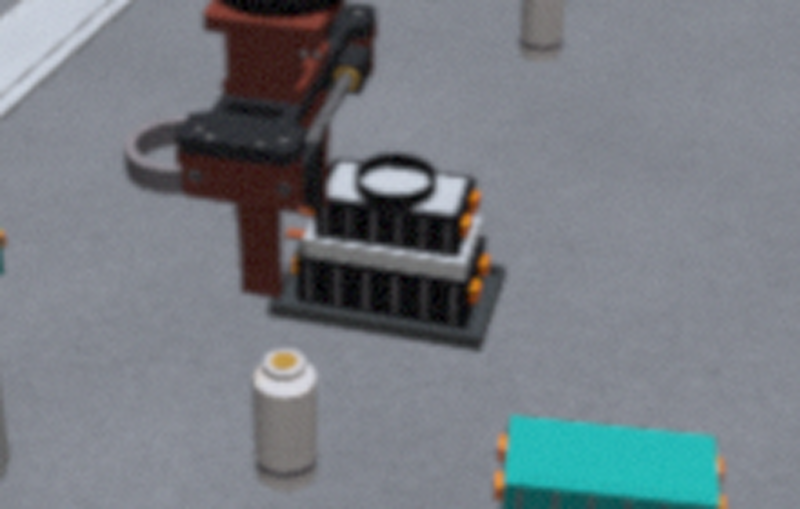

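The stack is neat, with the ring at top-crop (530,305). Next I grasp canister 1 and weigh it.

>>> send_rows(rows=[[0.0015,-0.001,0.03,0,1],[0,0,0.05,0,1],[0,0,0.04,0,1],[0,0,0.022,0,1],[0,0,0,0,1]])

```text
t: 23.95
ee_pos: [469.3, 324.5, 110.0]
orientation: [3.135, 0.14, -0.009]
ft_force: [0.2, 0.3, 0.1]
width: 87.7
```

>>> send_rows(rows=[[0,0,0,0,-1],[0,0,0,0,-1],[0,0,0,0,-1],[0,0,0,0,-1],[0,0,0,0,-1]])

```text
t: 24.45
ee_pos: [471.1, 326.9, 113.8]
orientation: [-3.138, -0.143, -0.002]
ft_force: [-0.6, 0.2, 0.4]
width: 51.3
```

>>> send_rows(rows=[[0,0,0,0,-1],[0,0,0,0,-1],[0,0,0,0,-1],[0,0,0,0,-1],[0,0,0,0,-1]])

```text
t: 24.95
ee_pos: [470.9, 326.9, 113.3]
orientation: [-3.138, -0.143, -0.001]
ft_force: [-0.5, 1.6, 4.9]
width: 39.6
```

>>> send_rows(rows=[[0,0,-0.01,0,-1],[0,0,-0.01,0,-1],[0,0,0,0,-1],[0,0,0,0,-1],[0,0,0,0,-1]])

```text
t: 25.45
ee_pos: [470.6, 326.6, 132.8]
orientation: [3.138, 0.143, -0.001]
ft_force: [0.2, 0.5, -4.8]
width: 39.6
```

>>> send_rows(rows=[[0,0,0,0,-1],[0,0,0,0,-1]])

```text
t: 25.65
ee_pos: [470.7, 326.6, 132.6]
orientation: [3.138, 0.142, -0.001]
ft_force: [0.3, 1.0, -4.7]
width: 39.4
```

The reading is -4.7 N, about 0.46 kg, so canister 1 is the full one. I'll carry it to the ring.

>>> send_rows(rows=[[0,0,-0.02,0,-1],[0,0,-0.04,0,-1],[0,0,-0.04,0,-1],[0,0,-0.02,0,-1],[0,0,0,0,-1]])

```text
t: 26.15
ee_pos: [472.1, 327.6, 256.1]
orientation: [-3.135, -0.142, -0.008]
ft_force: [0.3, 0.9, -3.9]
width: 39.6
```

```bash
python3 -c "
from h import *
go(468,120.2,250,5.2)"
```

```text
t 26.1 pos [472.1 327.6 256.1] yaw 5.2 tilt 0.36 w 39.6 F [ 0.3  0.9 -3.9] q6 2.07
 turn 0.0000 rad then shift mm [-22.9 206.2   6.1]
```

>>> send_rows(rows=[[-0.0037,0.034,0,0,-1],[-0.0037,0.034,0,0,-1],[-0.0037,0.034,0,0,-1],[-0.0037,0.034,0,0,-1],[-0.0037,0.034,0,0,-1]])

```text
t: 26.65
ee_pos: [466.7, 154.3, 251.2]
orientation: [3.138, 0.143, -0.004]
ft_force: [1.3, -0.9, -3.8]
width: 39.6
```

>>> send_rows(rows=[[-0.0035,0.034,0,0,-1],[0,0,0,0,-1],[0,0,0,0,-1],[0,0,0,0,-1]])

```text
t: 27.05
ee_pos: [467.2, 122.0, 252.2]
orientation: [-3.138, -0.143, 0.002]
ft_force: [-0.1, -0.1, -4.5]
width: 39.4
```

```bash
python3 -c "
from h import *
go(468,120.2,209.3,5.2)
d=get_image('side'); np.savez('side5.npz',**d)
cv2.imwrite('pics/side5.png',cv2.resize(d['color'][160:280,220:360],(700,600),interpolation=2))
"
```

```text
t 27.1 pos [467.2 122.  252.2] yaw 5.2 tilt 0.06 w 39.4 F [-0.1 -0.1 -4.5] q6 1.71
 turn 0.0002 rad then shift mm [ 0.6  1.9 42.9]
```

View pics/side5.png

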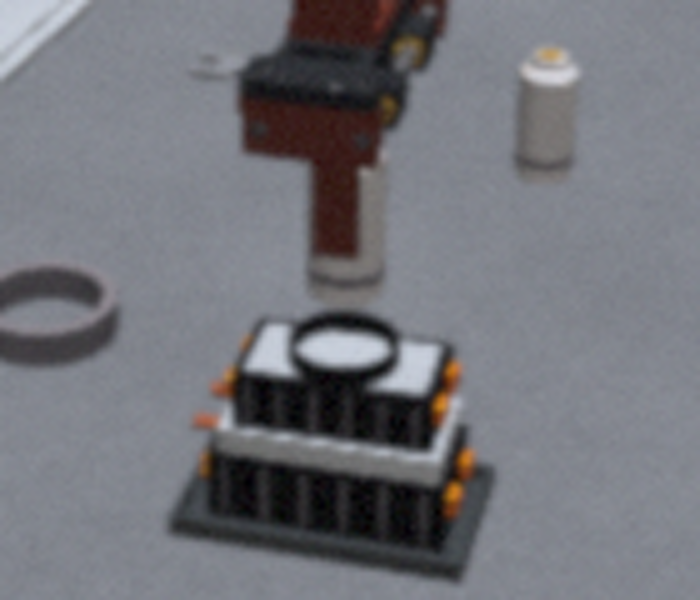

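The canister (column ~346) is in line with the ring centre (346,345). Lowering.

>>> send_rows(rows=[[0.0005,0.002,0.01,0,-1],[0,0,0.015,0,-1],[0,0,0.01,0,-1],[0,0,0.003,0,-1],[0,0,0,0,-1]])

```text
t: 27.6
ee_pos: [467.8, 119.8, 214.3]
orientation: [3.138, 0.143, -0.002]
ft_force: [0.2, 0.4, -4.2]
width: 39.3
```

>>> send_rows(rows=[[0,0,0.001,0,-1],[0,0,0.001,0,-1],[0,0,0,0,-1],[0,0,0,0,-1]])

```text
t: 28.0
ee_pos: [468.2, 119.6, 213.3]
orientation: [-3.138, -0.142, -0.001]
ft_force: [0.6, -0.4, -4.2]
width: 39.3
```

>>> send_rows(rows=[[0,0,0.001,0,-1],[0,0,0.001,0,-1],[0,0,0.001,0,-1],[0,0,0,0,-1],[0,0,0,0,-1]])

```text
t: 28.5
ee_pos: [468.0, 119.6, 209.9]
orientation: [3.138, 0.143, -0.0]
ft_force: [1.3, -0.3, -4.5]
width: 39.5
```

>>> send_rows(rows=[[0,0,0.0007,0,-1],[0,0,0,0,-1],[0,0,0,0,-1]])

```text
t: 28.8
ee_pos: [468.1, 119.7, 209.3]
orientation: [-3.138, -0.143, -0.0]
ft_force: [-0.1, -0.3, -4.4]
width: 39.7
```

>>> send_rows(rows=[[0,0,0.0007,0,-1],[0,0,0,0,-1],[0,0,0,0,-1]])

```text
t: 29.1
ee_pos: [468.2, 119.7, 209.2]
orientation: [-3.138, -0.143, -0.001]
ft_force: [-2.7, -0.5, 5.9]
width: 39.4
```

Contact with the module top. Releasing.

>>> send_rows(rows=[[0,0,-0.0005,0,-1],[0,0,0,0,1],[0,0,0,0,1],[0,0,0,0,1],[0,0,0,0,1]])

```text
t: 29.6
ee_pos: [468.2, 119.7, 209.1]
orientation: [-3.138, -0.142, -0.001]
ft_force: [-0.9, -0.6, 0.4]
width: 68.1
```

>>> send_rows(rows=[[0,0,0,0,1],[0,0,0,0,1],[0,0,-0.02,0,1],[0,0,-0.04,0,1],[0,0,-0.05,0,1]])

```text
t: 30.1
ee_pos: [467.0, 119.4, 318.8]
orientation: [3.138, 0.143, -0.007]
ft_force: [0.7, 0.1, -0.5]
width: 87.6
```

>>> send_rows(rows=[[0,0,-0.02,0,1],[0,0.045,0,0,1],[0,0.045,0,0,1],[0,0.045,0,0,1],[0,0.045,0,0,1]])

```text
t: 30.6
ee_pos: [484.2, -61.2, 339.3]
orientation: [3.138, 0.143, 0.001]
ft_force: [0.4, 0.1, -0.1]
width: 87.6
```

>>> send_rows(rows=[[0,0.045,0,0,1],[0,0,0,0,1],[0,0,0,0,1],[0,0,0,0,1],[0,0,0,0,1]])

```text
t: 31.1
ee_pos: [488.3, -103.2, 339.0]
orientation: [-3.138, -0.145, 0.0]
ft_force: [0.1, -0.4, -0.1]
width: 87.6
```

```bash
python3 -c "
from h import *
go(468,120.2,209.3,5.2)
d=get_image('side'); np.savez('side6.npz',**d)
cv2.imwrite('pics/side6.png',cv2.resize(d['color'][150:340,130:390],(800,585),interpolation=2))
d=get_image('top'); np.savez('top6.npz',**d)
cv2.imwrite('pics/top6.png',cv2.resize(d['color'][130:280,100:430],(800,364),interpolation=2))
c=d['color']; hsv=cv2.cvtColor(c,cv2.COLOR_BGR2HSV)
m=(hsv[...,1]>110)&(hsv[...,2]>90); M=np.zeros_like(m); M[228:250,215:240]=m[228:250,215:240]
v,u=np.nonzero(M); print(len(u),u.mean(),v.mean(),cast(d,[[u.mean(),v.mean()]],186).round(1))
print(top(d,(200,190,255,285),96,87))
P=cloud(d); w=P[M]; print(w.mean(0))
"
```

```text
t 31.1 pos [ 488.3 -103.2  339. ] yaw 5.3 tilt 0.02 w 87.6 F [ 0.1 -0.4 -0.1] q6 1.25
 turn 0.0018 rad then shift mm [  -0.  -224.3  129.7]
40 221.075 240.725 [[467.6 119.4 186. ]]
[466.7 119.1 109.1  61.6   5.5]
[467.55325807 119.48963398 185.16211543]
```

View pics/side6.png

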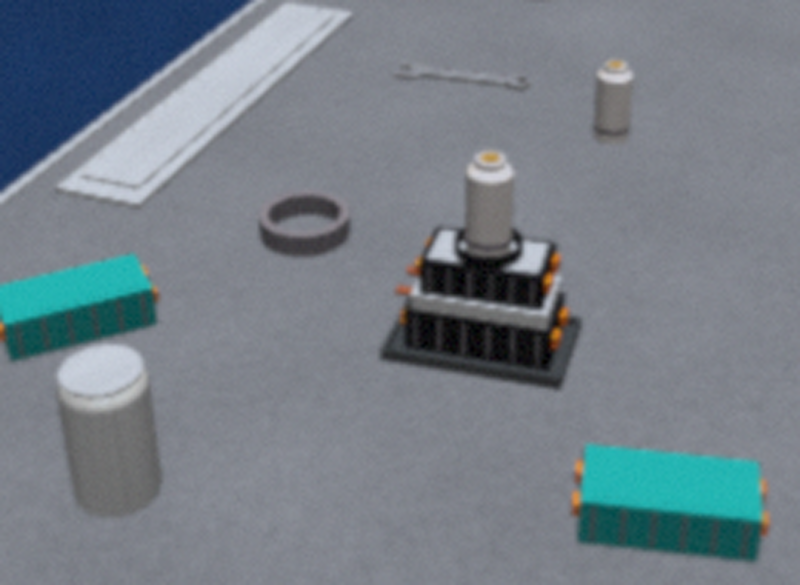

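View pics/top6.png

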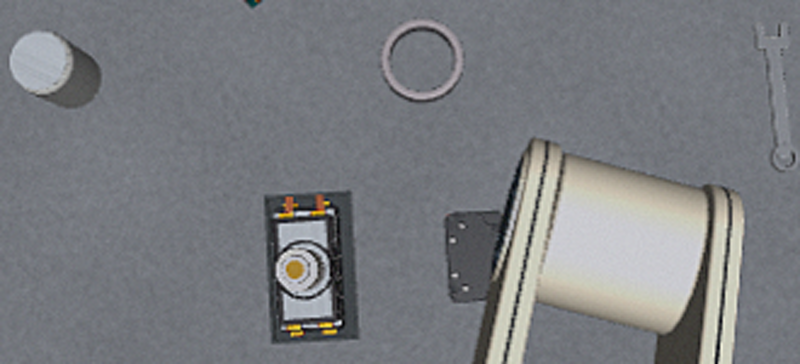

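Canister 1 stands upright in the ring, at side-crop (490,205) and top-crop (297,270), about 1 mm off centre. The second canister is still on the bench at side-crop (614,100), and the bystanders haven't moved. Handing in.

```bash
python3 -c "
from h import *
print(ctrl.close_job())"
```

```text
the job is handed in; nothing more can be done
None
```

The pack is built and the job was handed in at about 31 s of the 144 s allowed; no verdict was reported.

The order was long module in the tray, cooling plate, short module with its ring up, then canister 1 in the ring.

- **Canister choice:** canister 1 pulled 4.4–4.8 N when lifted, about 0.46 kg, which fits only the full one. I did not lift canister 2; it still stands on the bench where it started.
- **Stack alignment:** each layer measured within about 2.5 mm and 1.5° of the one below.

| Part | Centre (mm) | Yaw |
|---|---|---|
| Tray | (470, 122.5) | 4.7° |
| Long module | (469, 120.8) | 4.6° |
| Cooling plate | (468, 120.3) | 5.2° |
| Short module | (467, 119.2) | 5.5° |
| Canister 1 | (467.6, 119.4) | upright in the last side view |

- **Other checks:** the gripper was open and clear of everything at the end. The can, tape roll, wrench and turquoise look-alikes look undisturbed in the final pictures, judged by eye. No check failed; different image masks disagreed by a few millimetres.

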